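# Close a flow cell in a screw clamp to its set force

## Robot

A 6-joint arm with a two-finger parallel gripper is mounted at the origin on a cart in front of the work surface, level with it; the furniture and walls round the work are solid. World frame = base frame: x ahead of the robot, y to its left, z up, the work surface at z = 0. Lengths are in m, angles in rad, forces in N, time in s.
With the tool pointing down it reaches from about 0.4 to 0.925 m from the base axis. Payload 3.4 kg.
Tool frame: the origin (TCP) lies at the very end of the fingers, on their centre line; the grasp point (between the pads) lies 19 mm behind it (robot.grip_depth is the distance from the TCP to the grasp point, in m); x points along the fingers, y is the direction in which the jaws open and shut, and the axes are right-handed (so a half turn about x gives the same grasp; the last joint's range is limited). The gripper opens to 85 mm and grips with 20 to 120 N. Pads are 22 mm wide; open, the fingers measure 114 mm over their backs; the gripper's body (76 mm by 85 mm) begins 54 mm behind the grasp point. The pads swing forward as they close: fully open they stand 13 mm farther back than shut.
Start: joints at [1.089, 0.307, 1.506, -0, 1.328, -0.073], TCP at [0.228, 0.528, 0.231] pointing down, gripper open.
Joint ranges: [-3.12, 3.12], [-1.05, 2.28], [0.14, 2.33], [-1.42, 4.57], [0.1, 2.73], [-2.68, 2.68]. Speed limits (rad/s): [2.57, 2.57, 3.14, 3.14, 3.14, 3.14].

## Interface

Orientations are given as a unit quaternion [x, y, z, w].
In Python, from plant import robot gives the robot as it stands.
- The arm moves only by the tool servo_tool, never from a script. Its argument "steps" is a list that holds one entry, the list of rows, each a list of 7 numbers: the shift along the tool's x, y, z in m, then the turn, a rotation vector about the tool's x, y, z in rad, then the finger opening in m, from 0 to 0.0854. In form: [[[dx, dy, dz, rx, ry, rz, fingers], ...]]. A call has exactly 8 rows; each row shifts and turns the commanded pose from where the row before left it, along the tool's axes as they then stand; what a row does not reach is not made up. A row lasts 1/8 s, in which the tool goes at most 62.5 mm and 10.7 degrees, less where a joint would pass 70% of its speed; a pose out of reach is approached as far as the arm can. A call is refused whole if a number of a shift passes 0.0625 or a number of a turn 0.188, either way. A call with a gripper value outside its range is refused whole. The fingers move at their own pace and stop on an object; the grip force is fixed at half the most. Time passes only in rows, so rows that do not move let the fingers close, or fill a call up. It gives the time, the measured TCP pose, the force and the opening at its end, in the units of the state.
- robot.sense(): the state, without advancing time (a new reading comes with each control period).
- robot.capture(name): name is "side" or "top"; returns the picture (420x560x3 uint8, blue, green, red); there is no depth.
- robot.camera_params(name): a dict with "fx", "fy", "cx", "cy" (pixels), "xyz" and "rotation" of the camera in the world. Camera axes: x right, y down, z forward; pixel columns grow to the right and rows downward; lengths in m; the calibration is good to about 2 mm. A picture is of the moment at which its call begins. camera_params takes no time and is no camera call.
- robot.job_done(): hands the job in, once; it reports no verdict.
The state is a dict: "clock": time; "joint_positions": joint angles; "qvel": joint speeds; "joint_efforts": joint torques, N m; "tool_pos": TCP position; "orientation": TCP orientation; "force": force on the tool from outside, world axes, zero at the start; "wrist_torque": the same for the moment, N m; "finger_gap": opening from 0.0 (shut) to 1.0 (fully open).
Only numpy, scipy, OpenCV 4.12 (cv2) and the standard library are available. Lean on these libraries where they do the work, as an engineer would, in place of code of your own. Each camera call takes 0.05 s, during which the arm holds its last target. There are 200 camera calls.

## Task

Push the flow-cell cassette fully home against the back stop of the blue screw clamp, without ramming it. Then turn the black T-bar on top clockwise until the orange tab pops up out of the clamp, and stop right there: do not overtighten. Leave the cassette clamped and disturb nothing else on the bench.

Things in the scene. Friction and masses are not known exactly. Their poses are not given: they have to be found in the camera images.
- clamp: Bench screw clamp, fixed; place and yaw differ each time. Origin: bench level, below the screw axis. x points from the open front to the back stop (the way the cassette is pushed), z up. Grey base 110 mm wide, 20 mm thick, x -75 to +85 mm. Blue head arm 50 mm wide, x -24 to +77, z 85 to 111 mm. Guide rails 8 mm wide, up to z 36 mm, x -40 to +35, inner faces y +-32.5 mm.
- cassette: White and silver block 120 long (x) x 62 x 16 mm, 0.15 to 0.31 kg, two blue stubs 7 mm high on top at x -38 mm. Origin: centre of underside, 26 mm above the bench on a sprung steel plate, 20 to 35 mm short of the stop. Home: origin at x -25, y 0 mm in the clamp's frame, front edge at x -85. Push its front edge level with shut fingers; 10 N moves it and feels the stop; over 40 N damages it.
- grip (a point): Centre of the black T-bar on the screw axis: 64 mm long (this frame's x), 14 mm thick (y), 26 mm high; pinch it across its thickness from above. Height 168 mm above the bench less 3.5 mm per rad of screw angle. z up; its yaw is the clamp's yaw minus the screw angle. One grasp turns about 1.4 rad; regrasp for more.
- screw (a joint): Screw and T-bar angle, rad, growing clockwise from above = tightening. Starts at 0.3 to 1.1, ends at 4.4, stays where left. Sinks 3.5 mm per rad. Takes 0.16 N m free, 0.25 N m when tight. The foot's height is set up to 2 mm differently each time, so the angle at which the tab pops is not known beforehand: between 2.4 and 3.7.
- spindle: Steel spindle of the screw, through the head arm, with the round rubber foot (36 mm across) at its lower end that presses on the cassette's top. On touching, the foot's force rises to about 8 N, then 14 N per rad of screw as the sprung plate sinks. The tab pops at about 20 N; above 28 N, some 0.6 rad past the pop, the cell is crushed. Origin: bench level less 3.5 mm per rad, on the axis.
- tab_top (a point): Centre of the top of the orange round tab, 17 mm in diameter, in the top of the column, 58 mm behind the screw axis. At first 114 mm above the bench, level with its black bezel. At the set force it snaps up 10 mm and stays up, even if the screw is loosened.
- tab (a joint): Height by which the orange tab has popped up, m: 0 in, 0.010 out.
- beaker: Clear glass beaker, 54 mm wide, 69 mm high, bystander; origin centre of underside.
- bench_timer: White bench timer, 68 x 68 x 20 mm, bystander; origin centre of underside.
- reagent: White reagent bottle with blue cap, 68 mm wide, 140 mm high, bystander; origin centre of underside.
- back_stop (a point): Centre of the back stop: the front face of the blue column, which is 60 mm wide and 110 mm high. 35 mm behind the screw axis in the clamp's x, 34 mm above the bench. Axes as the clamp's.
There are look-alikes about, which are no part of the job. What is shaped like the clamp but red is not meant.

How it is judged:
On the way, in this order (a step that is already met when the one before it is completed fails the run):
1. the cassette is fully home against the back stop, the tab still in (x of cassette in the frame of clamp above -0.028 m and value of joint tab below 0.003 m), for 0.2 s.
2. the orange tab has popped up with the cassette home and pressed by the foot (x of cassette in the frame of clamp above -0.028 m and value of joint tab above 0.007 m and contact force between spindle and cassette above 15 N), for 0.2 s.
At the end, for the whole second after the job is handed in: The cassette rests within 3 mm of the back stop, held by the foot with more than 15 N, the orange tab is out by more than 7 mm, and the screw stands still (all of step 2 and linear speed of cassette below 0.01 m/s and velocity of joint screw between -0.03 and 0.03 rad/s); the robot touches nothing.
It fails at once if the clamp is overtightened: the foot presses the cassette with more than 28 N (contact force between spindle and cassette above 28 N).
It fails at once if the cassette is rammed or squeezed with more than 40 N (contact force between the fingers and cassette above 40 N).
It fails at once if a bystander is moved by more than 30 mm (distance of any of beaker, bench_timer, reagent from where it was at the start of the episode above 0.03 m).
It also fails if it takes over 64 s, if anything falls off the work surface, if the arm or the gripper's body presses on something with over 40 N, if the wrist force passes 120 N, or if a joint passes its speed limit or range.

## Working session

There is one attempt and no reset: what is moved stays moved. The work goes in short steps, Python scripts to look and compute and a tool call to move; the robot and the scene stay as the last step left them, time stands still between calls to the robot, and variables do not carry over. Pictures are saved under pics/ and viewed, about 8 in all and at most 12, crops included, and the job is handed in when it is done.

Besides the shell and the picture viewer there is one more tool, called after "Request:" as name([rows], argument=value, ...), one row to a line, values as JSON. servo_tool: Moves the arm, as the interface text tells. Its arguments: {"type":"object","properties":{"steps":{"type":"array","items":{"type":"array","items":{"type":"array","items":{"type":"number"}}}}},"required":["steps"]}

```bash
mkdir -p pics; ls; python3 - <<'E'
from plant import robot
import cv2,numpy as np
for n in("top","side"):
    im=robot.capture(n); cv2.imwrite(f"pics/{n}0.png",im)
    p=robot.camera_params(n); print(n,{k:np.round(v,4).tolist() for k,v in p.items()})
s=robot.sense(); print(s)
E
```

```text
pics
top {'fx': 479.3557, 'fy': 479.3557, 'cx': 281.2518, 'cy': 206.8535, 'xyz': [0.4298, -0.0522, 1.222], 'rotation': [0.7154, -0.6974, 0.0308, -0.029]}
side {'fx': 389.3411, 'fy': 389.3411, 'cx': 276.3013, 'cy': 207.0091, 'xyz': [0.0244, -0.0724, 0.9328], 'rotation': [0.709, -0.6535, 0.1786, -0.1959]}
{'clock': 0.1, 'joint_positions': array([ 1.08951896e+00,  3.07462385e-01,  1.50751557e+00,  1.28712947e-05,
        1.32839992e+00, -7.34801788e-02]), 'qvel': array([-1.06752846e-03, -2.58969474e-03, -3.10819521e-03, -6.30188272e-04,
        2.24924879e-04,  6.08509971e-06]), 'joint_efforts': array([ 3.93475866e-04, -4.58523488e+01, -2.52608782e+01, -3.84480347e-05,
        5.65487106e-03,  2.57885625e-05]), 'tool_pos': array([0.22776221, 0.52730139, 0.23050392]), 'orientation': array([ 0.14257631,  0.69263537, -0.14378798,  0.6922812 ]), 'force': array([ 0.06991711, -0.323984  , -0.78771181]), 'wrist_torque': array([0.03417805, 0.05580271, 0.02213037]), 'finger_gap': 0.9978288593432513}
```

View pics/top0.png

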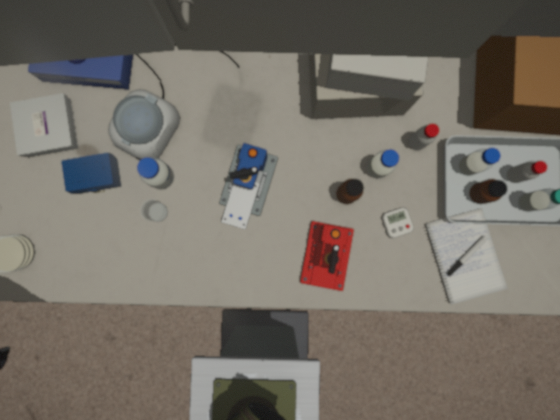

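View pics/side0.png

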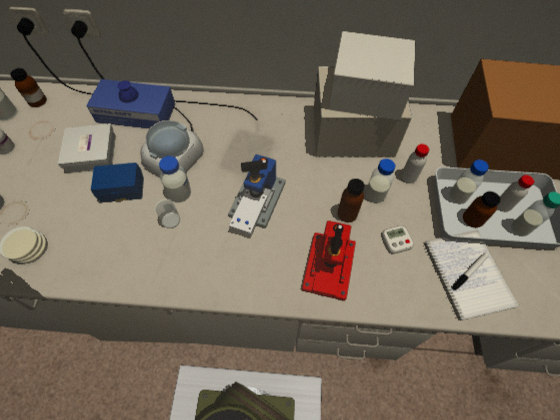

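The candidates are the blue clamp with the white cassette (top ~(245,178), side ~(258,195)) and the red clamp look-alike (top ~(328,255), side ~(332,260)). I also ruled out the blue boxes at top (90,172) and (80,70). I choose the blue clamp and will check it in a close crop.

```bash
cat > h.py <<'E'
from plant import robot
import cv2,numpy as np
from scipy.spatial.transform import Rotation as R
def cam(n):
    p=robot.camera_params(n); q=np.array(p["rotation"])
    M=R.from_quat(q).as_matrix() if q.size==4 else q
    return p,M
def proj(n,X):
    p,M=cam(n); c=(np.atleast_2d(X)-p["xyz"])@M
    return np.c_[p["fx"]*c[:,0]/c[:,2]+p["cx"],p["fy"]*c[:,1]/c[:,2]+p["cy"]]
def unproj(n,u,v,z):
    p,M=cam(n); d=M@np.array([(u-p["cx"])/p["fx"],(v-p["cy"])/p["fy"],1]); o=np.array(p["xyz"])
    return o+d*(z-o[2])/d[2]
E
python3 - <<'E'
from h import *
t=cv2.imread("pics/top0.png");s=cv2.imread("pics/side0.png")
a=cv2.resize(t[135:235,210:290],None,fx=5,fy=5,interpolation=cv2.INTER_CUBIC)
b=cv2.resize(s[145:245,220:300],None,fx=5,fy=5,interpolation=cv2.INTER_CUBIC)
cv2.imwrite("pics/c0.png",np.hstack([a,b]))
print(proj("top",[[0,0,0],[.228,.528,.231],[.6,0,0]]),proj("side",[[.228,.528,.231]]))
E
```

```text
[[253.90530181 421.90804333]
 [ -9.75820243 340.28003155]
 [260.92934453 180.50834433]] [[-31.4188736 282.8349053]]
```

View pics/c0.png

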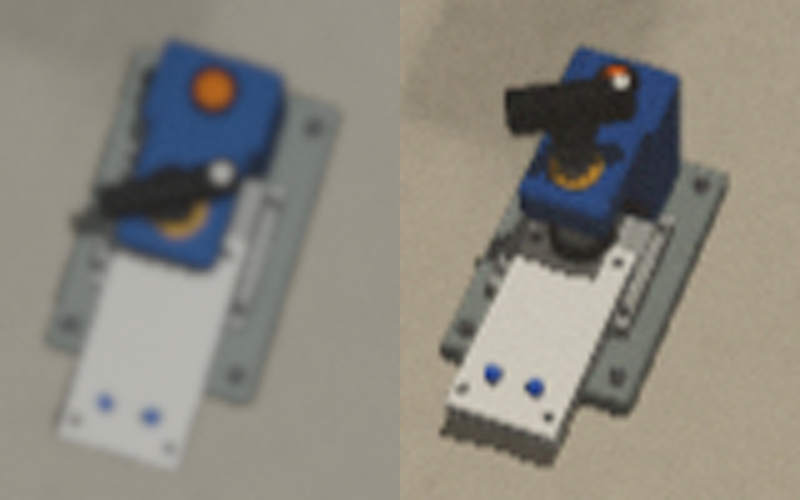

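The crop confirms the choice: blue clamp, white cassette entering from the lower left, and orange tab in at crop (213,90). The T-bar runs from (100,197) to (225,175). Next I fit the pose.

```bash
cat > fit.py <<'E'
from h import *
from scipy.optimize import least_squares
T=np.array([210,135]);S=np.array([220,145])
# view, crop px, kind, local
P=[("top",(213,90),"c",(58,0,114)),("top",(250,405),"c",(-75,-55,20)),("top",(44,346),"c",(-75,55,20)),("top",(343,108),"c",(85,-55,20)),
("side",(628,414),"c",(-75,-55,20)),("side",(441,352),"c",(-75,55,20)),("side",(729,176),"c",(85,-55,20)),
("top",(58,433),"k",(-60,31,16)),("top",(178,468),"k",(-60,-31,16)),("side",(446,404),"k",(-60,31,16)),("side",(556,440),"k",(-60,-31,16)),
("top",(102,195),"g",(-32,0,13)),("top",(232,172),"g",(32,0,13))]
def W(p,k,l):
    x,y,w,d,a,ky=p; l=np.array(l)/1000
    if k=="k": l=l+[d,ky,.026]
    if k=="g": l=np.r_[R.from_euler("z",-a).apply(l*[1,1,0])[:2],.168-.0035*a+l[2]]
    return R.from_euler("z",w).apply(l)+[x,y,0]
def res(p): return np.concatenate([proj(n,W(p,k,l))[0]-(np.array(c)/5+(T if n=="top" else S)) for n,c,k,l in P])
f=least_squares(res,[.62,.03,-.3,-.05,1.0,0],loss="soft_l1",x_scale=[.1,.1,.1,.1,.1,.1])
print("x y yaw d a ky",f.x.round(4)); r=res(f.x).reshape(-1,2)
for q,e in zip(P,r): print(q[0],q[2:],e.round(2))
p=f.x
print("bar yaw",p[2]-p[4],"front edge home",W([*p[:3],-.025,0,0],"k",(-60,0,8)),"front now",W(p,"k",(-60,0,8)),"grip",W(p,"g",(0,0,0)))
E
python3 fit.py
```

```text
x y yaw d a ky [ 0.5923  0.0297 -0.2576 -0.053   1.1103 -0.008 ]
top ('c', (58, 0, 114)) [0.69 0.08]
top ('c', (-75, -55, 20)) [1.3  0.64]
top ('c', (-75, 55, 20)) [0.56 0.25]
top ('c', (85, -55, 20)) [ 0.5  -0.35]
side ('c', (-75, -55, 20)) [-78.98  -2.08]
side ('c', (-75, 55, 20)) [-79.8   -1.63]
side ('c', (85, -55, 20)) [-79.8   -1.29]
top ('k', (-60, 31, 16)) [4.62 0.43]
top ('k', (-60, -31, 16)) [4.76 0.46]
side ('k', (-60, 31, 16)) [-76.1   -0.67]
side ('k', (-60, -31, 16)) [-75.76  -0.78]
top ('g', (-32, 0, 13)) [-0.5   0.96]
top ('g', (32, 0, 13)) [2.17 0.49]
bar yaw -1.367859042935163 front edge home [0.51011767 0.05131131 0.034     ] front now [0.48097853 0.05069647 0.034     ] grip [0.5923132  0.0296573  0.16411407]
```

```bash
sed -i 's/S=np.array(\[220,145\])/S=np.array([140,145])/' fit.py; python3 fit.py
```

```text
x y yaw d a ky [ 0.5922  0.0312 -0.2656 -0.056   1.0994  0.    ]
top ('c', (58, 0, 114)) [0.22 0.14]
top ('c', (-75, -55, 20)) [0.4  0.75]
top ('c', (-75, 55, 20)) [-0.23  0.03]
top ('c', (85, -55, 20)) [ 0.1 -0.1]
side ('c', (-75, -55, 20)) [ 0.16 -2.03]
side ('c', (-75, 55, 20)) [-0.52 -1.85]
side ('c', (85, -55, 20)) [-0.17 -1.12]
top ('k', (-60, 31, 16)) [0.18 0.49]
top ('k', (-60, -31, 16)) [0.25 0.71]
side ('k', (-60, 31, 16)) [-0.3  -0.82]
side ('k', (-60, -31, 16)) [-0.09 -0.78]
top ('g', (-32, 0, 13)) [-1.2   1.01]
top ('g', (32, 0, 13)) [1.46 0.46]
bar yaw -1.3649814114416676 front edge home [0.51022444 0.05352187 0.034     ] front now [0.48031906 0.0616972  0.034     ] grip [0.59224379 0.03120986 0.16415219]
```

```bash
cat >> h.py <<'E'
CL=np.array([.5922,.0312,0]); YAW=-.2656
def cw(l): return R.from_euler("z",YAW).apply(np.array(l,float))+CL
def state():
    s=robot.sense(); M=R.from_quat(s["orientation"]).as_matrix()
    phi=np.arctan2(M[1,1],M[0,1])
    print("t",round(s["clock"],2),"tcp",s["tool_pos"].round(4),"clampframe",R.from_euler("z",-YAW).apply(s["tool_pos"]-CL).round(4),"phi",round(phi,4),"xax",M[:,0].round(3),"F",s["force"].round(1),"T",s["wrist_torque"].round(2),"gap",round(s["finger_gap"],3),"q",s["joint_positions"].round(3))
    return s,M,phi
def plan(target,phi,n):
    """n equal rows: tool x,y,z shift and turn to world target / jaw yaw phi, tool down"""
    s,M,_=state(); c,si=np.cos(phi),np.sin(phi)
    G=np.array([[0,0,-1],[c,si,0],[si,-c,0]]).T
    rv=R.from_matrix(M.T@G).as_rotvec()/n; dp=(np.array(target)-s["tool_pos"])/n
    C=R.from_matrix(M)
    for i in range(n):
        print((C.inv().apply(dp)).round(4).tolist()+rv.round(4).tolist()); C=C*R.from_rotvec(rv)
E
python3 - <<'E'
from h import *
state()
for n,u,v,z in [("beaker",155,211,.03),("reagent",150,168,.14)]: print(n,unproj("top",u,v,z))
for ph in (YAW+np.pi/2,YAW-np.pi/2): plan(cw([-.145,0,.2]),ph,15)
E
```

```text
t 0.1 tcp [0.2278 0.5273 0.2305] clampframe [-0.4819  0.383   0.2305] phi 1.163 xax [-0.001 -0.002 -1.   ] F [ 0.1 -0.3 -0.8] T [0.03 0.06 0.02] gap 0.998 q [ 1.09   0.307  1.508  0.     1.328 -0.073]
beaker [0.51245378 0.26030355 0.03      ]
reagent [0.60271141 0.24751522 0.14      ]
t 0.1 tcp [0.2278 0.5273 0.2305] clampframe [-0.4819  0.383   0.2305] phi 1.163 xax [-0.001 -0.002 -1.   ] F [ 0.1 -0.3 -0.8] T [0.03 0.06 0.02] gap 0.998 q [ 1.09   0.307  1.508  0.     1.328 -0.073]
[0.0021, -0.0221, 0.0259, -0.0095, -0.0, 0.0001]
[0.0021, -0.0223, 0.0256, -0.0095, -0.0, 0.0001]
[0.0021, -0.0226, 0.0254, -0.0095, -0.0, 0.0001]
[0.0021, -0.0228, 0.0252, -0.0095, -0.0, 0.0001]
[0.0021, -0.0231, 0.025, -0.0095, -0.0, 0.0001]
[0.0021, -0.0233, 0.0248, -0.0095, -0.0, 0.0001]
[0.0021, -0.0235, 0.0246, -0.0095, -0.0, 0.0001]
[0.0021, -0.0238, 0.0243, -0.0095, -0.0, 0.0001]
[0.0021, -0.024, 0.0241, -0.0095, -0.0, 0.0001]
[0.002, -0.0242, 0.0239, -0.0095, -0.0, 0.0001]
[0.002, -0.0244, 0.0236, -0.0095, -0.0, 0.0001]
[0.002, -0.0247, 0.0234, -0.0095, -0.0, 0.0001]
[0.002, -0.0249, 0.0232, -0.00
[... 253 characters left out ...]
0.02] gap 0.998 q [ 1.09   0.307  1.508  0.     1.328 -0.073]
[0.0021, -0.0221, 0.0259, 0.2, 0.0002, 0.0]
[0.0021, -0.0165, 0.0297, 0.2, 0.0002, 0.0]
[0.0021, -0.0103, 0.0324, 0.2, 0.0002, 0.0]
[0.0021, -0.0036, 0.0338, 0.2, 0.0002, 0.0]
[0.002, 0.0031, 0.0339, 0.2, 0.0002, 0.0]
[0.002, 0.0098, 0.0326, 0.2, 0.0002, 0.0]
[0.002, 0.0161, 0.03, 0.2, 0.0002, 0.0]
[0.002, 0.0217, 0.0262, 0.2, 0.0002, 0.0]
[0.002, 0.0265, 0.0213, 0.2, 0.0002, 0.0]
[0.002, 0.0302, 0.0157, 0.2, 0.0002, 0.0]
[0.002, 0.0327, 0.0093, 0.2, 0.0002, 0.0]
[0.002, 0.0339, 0.0027, 0.2, 0.0002, 0.0]
[0.002, 0.0338, -0.0041, 0.2, 0.0002, 0.0]
[0.002, 0.0323, -0.0107, 0.2, 0.0002, 0.0]
[0.002, 0.0295, -0.0169, 0.2, 0.0002, 0.0]
```

Request:
servo_tool([
  [[0.002,-0.021,0.0243,-0.009,0,0,0],[0.002,-0.021,0.024,-0.009,0,0,0],[0.002,-0.0212,0.0238,-0.009,0,0,0],[0.002,-0.0214,0.0236,-0.009,0,0,0],[0.002,-0.0216,0.0234,-0.009,0,0,0],[0.002,-0.0218,0.0232,-0.009,0,0,0],[0.002,-0.022,0.023,-0.009,0,0,0],[0.002,-0.0222,0.0228,-0.009,0,0,0]],
])

```text
clock: 1.1
tool_pos: [0.3398, 0.2974, 0.2149]
orientation: [0.118, 0.697, -0.118, 0.697]
force: [-0.1, 0.1, 0.6]
finger_gap: -0.002
```

Request:
servo_tool([
  [[0.002,-0.0225,0.0226,-0.009,0,0,0],[0.002,-0.0227,0.0224,-0.009,0,0,0],[0.002,-0.0229,0.0222,-0.009,0,0,0],[0.002,-0.0231,0.022,-0.009,0,0,0],[0.002,-0.0233,0.0218,-0.009,0,0,0],[0.002,-0.0235,0.0216,-0.009,0,0,0],[0.002,-0.0237,0.0214,-0.009,0,0,0],[0.002,-0.0239,0.0212,-0.009,0,0,0]],
])

```text
clock: 2.1
tool_pos: [0.4513, 0.0679, 0.199]
orientation: [0.093, 0.701, -0.093, 0.701]
force: [-0.8, 0.7, -0.6]
finger_gap: -0.003
```

```bash
python3 - <<'E'
from h import *
plan(cw([-.145,0,.031]),YAW+np.pi/2,7)
E
```

```text
t 2.1 tcp [0.4513 0.0679 0.199 ] clampframe [-0.1456 -0.0015  0.199 ] phi 1.3072 xax [-0.001  0.    -1.   ] F [-0.8  0.7 -0.6] T [-0.03 -0.05  0.  ] gap -0.003 q [ 0.057  0.172  1.788  0.     1.183 -1.251]
[0.024, 0.0002, 0.0001, 0.0003, -0.0001, 0.0]
[0.024, 0.0002, 0.0001, 0.0003, -0.0001, 0.0]
[0.024, 0.0002, 0.0001, 0.0003, -0.0001, 0.0]
[0.024, 0.0002, 0.0001, 0.0003, -0.0001, 0.0]
[0.024, 0.0002, 0.0001, 0.0003, -0.0001, 0.0]
[0.024, 0.0002, 0.0001, 0.0003, -0.0001, 0.0]
[0.024, 0.0002, 0.0001, 0.0003, -0.0001, 0.0]
```

Request:
servo_tool([
  [[0.024,0.0002,0,0,0,0,0],[0.024,0.0002,0,0,0,0,0],[0.024,0.0002,0,0,0,0,0],[0.024,0.0002,0,0,0,0,0],[0.024,0.0002,0,0,0,0,0],[0.024,0.0002,0,0,0,0,0],[0.023,0.0002,0,0,0,0,0],[0,0,0,0,0,0,0]],
])

```text
clock: 3.1
tool_pos: [0.4499, 0.0701, 0.0309]
orientation: [0.093, 0.703, -0.093, 0.699]
force: [-0.3, -0.2, -0.5]
finger_gap: -0.001
```

Request:
servo_tool([
  [[0,0,0.003,0,0,0,0],[0,0,0.003,0,0,0,0],[0,0,0.003,0,0,0,0],[0,0,0.003,0,0,0,0],[0,0,0.003,0,0,0,0],[0,0,0.003,0,0,0,0],[0,0,0.003,0,0,0,0],[0,0,0.003,0,0,0,0]],
])

```text
clock: 4.1
tool_pos: [0.4742, 0.064, 0.0321]
orientation: [0.093, 0.701, -0.093, 0.7]
force: [-1.3, 0.5, 1.1]
finger_gap: -0.0
```

```bash
python3 - <<'E'
from h import *
state()
E
```

```text
t 4.1 tcp [0.4742 0.064  0.0321] clampframe [-0.1225  0.0007  0.0321] phi 1.3071 xax [-0.001  0.    -1.   ] F [-1.3  0.5  1.1] T [ 0.02  0.25 -0.01] gap -0.0 q [ 0.046  0.429  1.951  0.     0.763 -1.261]
```

Request:
servo_tool([
  [[0,0,0.002,0,0,0,0],[0,0,0.002,0,0,0,0],[0,0,0.002,0,0,0,0],[0,0,0.002,0,0,0,0],[0,0,0.002,0,0,0,0],[0,0,0.002,0,0,0,0],[0,0,0.002,0,0,0,0],[0,0,0.002,0,0,0,0]],
])

```text
clock: 5.1
tool_pos: [0.4904, 0.0598, 0.0323]
orientation: [0.093, 0.701, -0.093, 0.701]
force: [-0.5, 0.0, -1.4]
finger_gap: 0.002
```

Request:
servo_tool([
  [[0,0,0.001,0,0,0,0],[0,0,0.001,0,0,0,0],[0,0,0.0005,0,0,0,0],[0,0,0.0005,0,0,0,0],[0,0,0.0005,0,0,0,0],[0,0,0.0005,0,0,0,0],[0,0,0.0005,0,0,0,0],[0,0,0.0005,0,0,0,0]],
])

```text
clock: 6.1
tool_pos: [0.4951, 0.0585, 0.0323]
orientation: [0.093, 0.701, -0.093, 0.701]
force: [-1.5, 0.4, 0.4]
finger_gap: 0.0
```

```bash
python3 - <<'E'
from h import *
state()
for n in("top","side"): cv2.imwrite(f"pics/{n}1.png",robot.capture(n))
t=cv2.imread("pics/top1.png");s=cv2.imread("pics/side1.png")
a=cv2.resize(t[135:235,210:290],None,fx=5,fy=5,interpolation=cv2.INTER_CUBIC)
b=cv2.resize(s[145:245,220:300],None,fx=5,fy=5,interpolation=cv2.INTER_CUBIC)
cv2.imwrite("pics/c1.png",np.hstack([a,b]))
E
```

```text
t 6.1 tcp [0.4951 0.0585 0.0323] clampframe [-0.1009  0.0009  0.0323] phi 1.307 xax [-0.  0. -1.] F [-1.5  0.4  0.4] T [ 0.1   0.26 -0.01] gap 0.0 q [ 0.033  0.447  1.909  0.     0.786 -1.274]
```

View pics/c1.png

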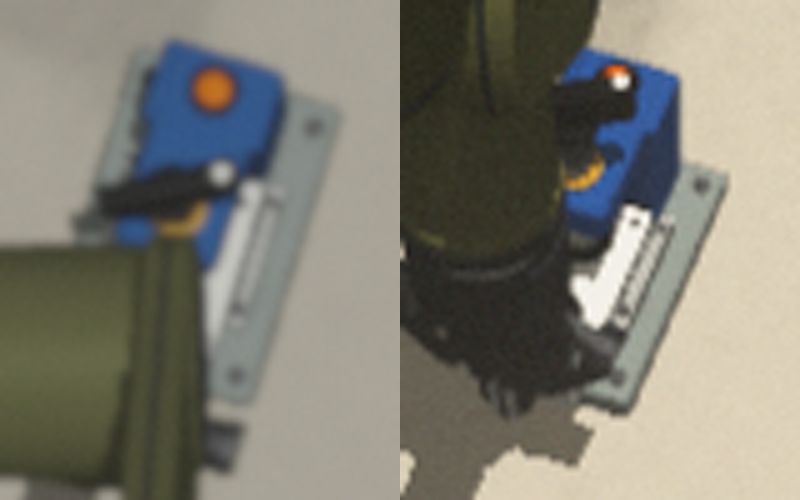

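The cassette has slid in along the rail in both views, and the tab is still in. I keep going slowly until I feel the stop.

Request:
servo_tool([
  [[0,0,0.0005,0,0,0,0],[0,0,0.0005,0,0,0,0],[0,0,0.0005,0,0,0,0],[0,0,0.0005,0,0,0,0],[0,0,0.0005,0,0,0,0],[0,0,0.0005,0,0,0,0],[0,0,0.0005,0,0,0,0],[0,0,0.0005,0,0,0,0]],
])

```text
clock: 7.2
tool_pos: [0.499, 0.0575, 0.0323]
orientation: [0.093, 0.701, -0.093, 0.701]
force: [-1.0, -0.6, 1.3]
finger_gap: 0.004
```

Request:
servo_tool([
  [[0,0,0.0004,0,0,0,0],[0,0,0.0004,0,0,0,0],[0,0,0.0004,0,0,0,0],[0,0,0.0004,0,0,0,0],[0,0,0.0004,0,0,0,0],[0,0,0.0004,0,0,0,0],[0,0,0.0004,0,0,0,0],[0,0,0.0004,0,0,0,0]],
])

```text
clock: 8.2
tool_pos: [0.5, 0.0571, 0.0321]
orientation: [0.093, 0.702, -0.093, 0.7]
force: [-6.9, 3.1, 5.2]
finger_gap: 0.004
```

Request:
servo_tool([
  [[0,0,0.0004,0,0,0,0],[0,0,0.0004,0,0,0,0],[0,0,0.0004,0,0,0,0],[0,0,0.0004,0,0,0,0],[0,0,0,0,0,0,0],[0,0,0,0,0,0,0],[0,0,0,0,0,0,0],[0,0,0,0,0,0,0]],
])

```text
clock: 9.2
tool_pos: [0.5, 0.057, 0.032]
orientation: [0.093, 0.703, -0.093, 0.699]
force: [-8.3, 4.5, 6.7]
finger_gap: -0.001
```

```bash
python3 - <<'E'
from h import *
state()
E
```

```text
t 9.2 tcp [0.5   0.057 0.032] clampframe [-0.0958  0.0007  0.032 ] phi 1.3066 xax [-0.006  0.001 -1.   ] F [-8.3  4.5  6.7] T [0.68 1.28 0.08] gap -0.001 q [ 0.029  0.454  1.894  0.002  0.8   -1.279]
```

Force rose from 7.5 to 9.5 N with no further travel, at the predicted TCP x (−96 mm), so the cassette is home. I back off and rise.

Request:
servo_tool([
  [[0,0,-0.01,0,0,0,0],[0,0,-0.015,0,0,0,0],[0,0,-0.015,0,0,0,0],[-0.036,0,0,0,0,0,0],[-0.036,0,0,0,0,0,0.0854],[-0.036,0,0,0,0,0,0.0854],[-0.036,0,0,0,0,0,0.0854],[-0.036,0,0,0,0,0,0.0854]],
])

```text
clock: 10.2
tool_pos: [0.4641, 0.0667, 0.2134]
orientation: [0.093, 0.701, -0.093, 0.701]
force: [0.6, -0.4, 0.4]
finger_gap: 0.847
```

```bash
python3 - <<'E'
from h import *
for n in("top","side"): cv2.imwrite(f"pics/{n}2.png",robot.capture(n))
t=cv2.imread("pics/top2.png");s=cv2.imread("pics/side2.png")
a=cv2.resize(t[135:235,210:290],None,fx=5,fy=5,interpolation=cv2.INTER_CUBIC)
b=cv2.resize(s[145:245,220:300],None,fx=5,fy=5,interpolation=cv2.INTER_CUBIC)
cv2.imwrite("pics/c2.png",np.hstack([a,b]))
plan([.5922,.0312,.205],.21,8)
E
```

```text
t 10.3 tcp [0.4673 0.0669 0.2161] clampframe [-0.1299  0.0017  0.2161] phi 1.3072 xax [ 0.009  0.    -1.   ] F [-0.3  0.6 -0.9] T [-0.03 -0.02  0.01] gap 0.993 q [ 0.053  0.172  1.739 -0.     1.222 -1.254]
[0.0015, -0.0002, 0.0162, 0.1371, 0.0008, -0.0009]
[0.0015, 0.002, 0.0161, 0.1371, 0.0008, -0.0009]
[0.0015, 0.0042, 0.0157, 0.1371, 0.0008, -0.0009]
[0.0015, 0.0063, 0.015, 0.1371, 0.0008, -0.0009]
[0.0015, 0.0083, 0.014, 0.1371, 0.0008, -0.0009]
[0.0014, 0.0101, 0.0127, 0.1371, 0.0008, -0.0009]
[0.0014, 0.0117, 0.0112, 0.1371, 0.0008, -0.0009]
[0.0014, 0.0132, 0.0095, 0.1371, 0.0008, -0.0009]
```

View pics/c2.png

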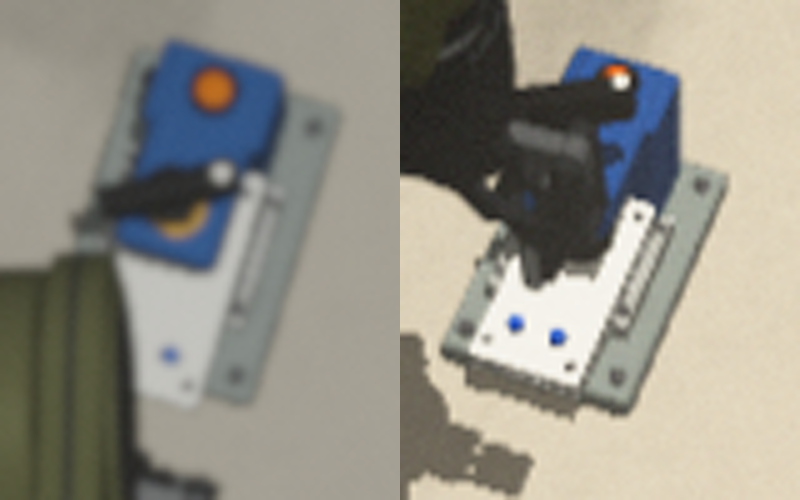

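The cassette now sits deep in the clamp (front right corner at top crop (200,407)), the bar is unmoved and the tab is in. I move over the T-bar.

Request:
servo_tool([
  [[0.0015,0,0.0162,0.137,0,0,0.0854],[0.0015,0.002,0.0161,0.137,0,0,0.0854],[0.0015,0.0042,0.0157,0.137,0,0,0.0854],[0.0015,0.0063,0.015,0.137,0,0,0.0854],[0.0015,0.0083,0.014,0.137,0,0,0.0854],[0.0014,0.0101,0.0127,0.137,0,0,0.0854],[0.0014,0.0117,0.0112,0.137,0,0,0.0854],[0.0014,0.0132,0.0095,0.137,0,0,0.0854]],
])

```text
clock: 11.3
tool_pos: [0.5893, 0.0313, 0.1991]
orientation: [0.445, 0.549, -0.446, 0.548]
force: [0.1, -0.7, 0.3]
finger_gap: 1.002
```

```bash
python3 - <<'E'
from h import *
print(proj("top",[cw([-.085,-.031,.042])]),"seen",200/5+210,407/5+135)
plan([.5922,.0312,.147],.205,6)
E
```

```text
[[249.55541788 217.28523501]] seen 250.0 216.4
t 11.3 tcp [0.5893 0.0313 0.1991] clampframe [-0.0028 -0.0006  0.1991] phi 0.2066 xax [-0.002 -0.    -1.   ] F [ 0.1 -0.7  0.3] T [-0.06  0.1  -0.  ] gap 1.002 q [-0.018  0.354  1.519 -0.     1.27  -0.225]
[0.0087, 0.0005, 0.0001, 0.0003, -0.0, 0.0003]
[0.0087, 0.0005, 0.0001, 0.0003, -0.0, 0.0003]
[0.0087, 0.0005, 0.0001, 0.0003, -0.0, 0.0003]
[0.0087, 0.0005, 0.0001, 0.0003, -0.0, 0.0003]
[0.0087, 0.0005, 0.0001, 0.0003, -0.0, 0.0003]
[0.0087, 0.0005, 0.0001, 0.0003, -0.0, 0.0003]
```

Request:
servo_tool([
  [[0.009,0,0,0,0,0,0.0854],[0.009,0,0,0,0,0,0.0854],[0.009,0,0,0,0,0,0.0854],[0.009,0,0,0,0,0,0.0854],[0.009,0,0,0,0,0,0.0854],[0.009,0,0,0,0,0,0.0854],[0,0,0,0,0,0,0.0854],[0,0,0,0,0,0,0.0854]],
])

```text
clock: 12.3
tool_pos: [0.5902, 0.0313, 0.1467]
orientation: [0.445, 0.55, -0.444, 0.55]
force: [0.1, 0.0, -0.1]
finger_gap: 0.997
```

```bash
python3 - <<'E'
from h import *
plan([.5922,.0312,.145],.205,1)
E
```

```text
t 12.3 tcp [0.5902 0.0313 0.1467] clampframe [-0.0019 -0.0004  0.1467] phi 0.2111 xax [ 0. -0. -1.] F [ 0.1  0.  -0.1] T [ 0.03  0.01 -0.04] gap 0.997 q [-0.018  0.402  1.587 -0.     1.152 -0.229]
[0.0017, 0.0019, 0.0005, 0.0061, 0.0001, -0.0003]
```

Correct by 2 mm, then close.

Request:
servo_tool([
  [[0.001,0.002,0,0.006,0,0,0.0854],[0,0,0,0,0,0,0.03],[0,0,0,0,0,0,0.0],[0,0,0,0,0,0,0.0],[0,0,0,0,0,0,0.0],[0,0,0,0,0,0,0.0],[0,0,0,0,0,0,0.0],[0,0,0,0,0,0,0.0]],
])

```text
clock: 13.3
tool_pos: [0.5928, 0.0319, 0.1461]
orientation: [0.447, 0.548, -0.446, 0.549]
force: [2.3, 1.9, 3.3]
finger_gap: 0.283
```

```bash
python3 - <<'E'
from h import *
state()
E
```

```text
t 13.3 tcp [0.5928 0.0319 0.1461] clampframe [0.0004 0.0008 0.1461] phi 0.205 xax [ 0.002  0.    -1.   ] F [2.3 1.9 3.3] T [ 0.22 -0.37  0.02] gap 0.283 q [-0.018  0.406  1.583  0.     1.151 -0.223]
```

```bash
cat > pic.py <<'E'
from h import *
import sys
k=sys.argv[1]
t=robot.capture("top");s=robot.capture("side")
a=cv2.resize(t[135:235,210:290],None,fx=5,fy=5,interpolation=cv2.INTER_CUBIC)
b=cv2.resize(s[145:245,220:300],None,fx=5,fy=5,interpolation=cv2.INTER_CUBIC)
cv2.imwrite(f"pics/c{k}.png",np.hstack([a,b])); state()
o=lambda im:cv2.inRange(cv2.cvtColor(im,cv2.COLOR_BGR2HSV),(5,140,120),(18,255,255))
for n,im in(("top",t),("side",s)):
    q=proj(n,[cw([.058,0,.114]),cw([.058,0,.124])]); m=o(im); u,v=q[0].round().astype(int)
    m2=np.zeros_like(m); m2[v-14:v+10,u-10:u+11]=m[v-14:v+10,u-10:u+11]
    y,x=np.nonzero(m2); print(n,"tab in/out pred",q.round(1).tolist(),"blob",len(x),x.mean().round(1) if len(x) else None,y.mean().round(1) if len(x) else None,(y.min(),y.max()) if len(x) else None)
E
python3 pic.py 3
```

```text
t 13.4 tcp [0.5928 0.0319 0.1461] clampframe [0.0004 0.0008 0.1461] phi 0.205 xax [ 0.002  0.    -1.   ] F [3.3 1.3 3.9] T [ 0.18 -0.41 -0.04] gap 0.287 q [-0.018  0.406  1.583  0.     1.151 -0.223]
top tab in/out pred [[252.8, 153.2], [252.6, 152.3]] blob 0 None None None
side tab in/out pred [[263.2, 160.8], [263.0, 158.4]] blob 6 263.0 158.5 (np.int64(158), np.int64(159))
```

View pics/c3.png

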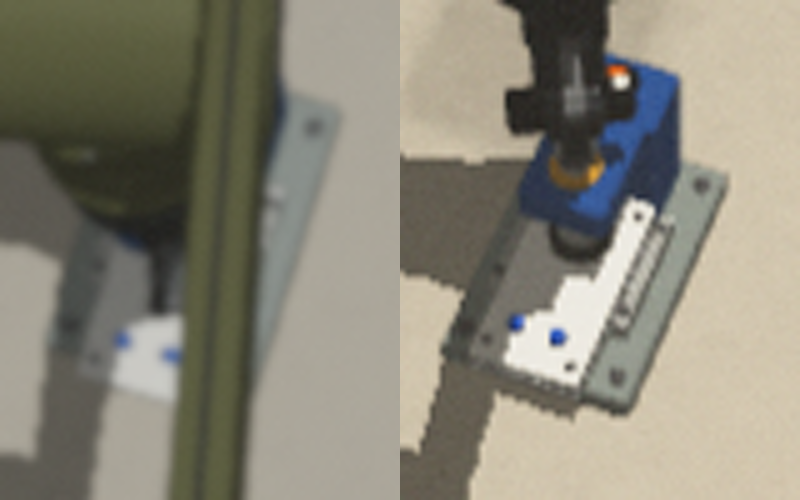

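The grasp on the bar looks square in the side view and the tab is still in. I turn 1.2 rad, to about 2.3.

Request:
servo_tool([
  [[0.0005,0,0,0.15,0,0,0],[0.0005,0,0,0.15,0,0,0],[0.0005,0,0,0.15,0,0,0],[0.0006,0,0,0.15,0,0,0],[0.0005,0,0,0.15,0,0,0],[0.0005,0,0,0.15,0,0,0],[0.0005,0,0,0.15,0,0,0],[0.0006,0,0,0.15,0,0,0]],
])

```text
clock: 14.4
tool_pos: [0.5926, 0.032, 0.142]
orientation: [0.679, 0.199, -0.678, 0.199]
force: [1.3, 1.6, 5.8]
finger_gap: 0.281
```

```bash
python3 pic.py 4
```

```text
t 14.5 tcp [0.5926 0.032  0.142 ] clampframe [0.0002 0.0008 0.142 ] phi -0.9976 xax [ 0.001  0.    -1.   ] F [1.9 2.1 5.1] T [ 0.24 -0.39 -0.06] gap 0.288 q [-0.017  0.41   1.588  0.     1.142  0.98 ]
top tab in/out pred [[252.8, 153.2], [252.6, 152.3]] blob 0 None None None
side tab in/out pred [[263.2, 160.8], [263.0, 158.4]] blob 2 265.0 161.5 (np.int64(161), np.int64(162))
```

View pics/c4.png

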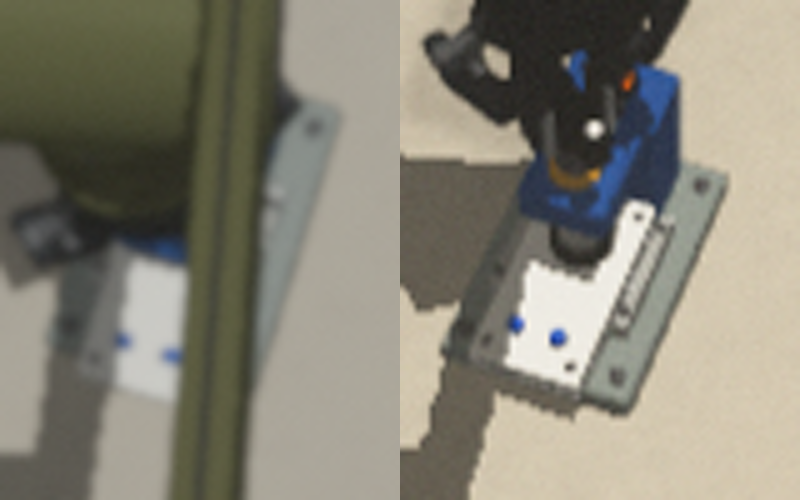

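```bash
cat > tab.py <<'E'
from h import *
s=robot.capture("side").astype(int); state()
w=s[150:172,254:276]; d=w[:,:,2]-w[:,:,0]
print("R-B rows150.. cols254..")
for i,r in enumerate(d): print(150+i," ".join(f"{v:4d}" for v in r))
E
python3 tab.py
```

```text
t 14.55 tcp [0.5926 0.032  0.142 ] clampframe [1.00e-04 8.00e-04 1.42e-01] phi -0.9957 xax [ 0.001  0.    -1.   ] F [2.3 0.3 5.4] T [ 0.25 -0.29 -0.08] gap 0.28 q [-0.017  0.41   1.588  0.     1.142  0.978]
R-B rows150.. cols254..
150    7    7    1    5    5    8    7    2    4    7    6    1    7    8   10   21    4    4    4    6   14   31
151    3    5    4    8    4    7    9    7    6    5    6    6    4    5    7    5    2    4    8    6   20   34
152    5    7    5    9   10    6    5    2    5    5    6    8    6    3    3    5    2    6    6   18   29   34
153    7    2    8    4    4    5    3    6    3    5    4    5    3    5    2    6    7    4   11   24   34   34
154    6    2    0    8    4    4    6    8    6    6    5    4    2    5    5    7    7    6   15   32   34   33
155   -8  -51  -54  -13    6    6    5    6    7    4    4    4    5    7    7    3    5   11   26   33   37   34
156  -38  -87  -76  -31    4    2    6    6    5    7    6    2    3    5    5    4    8   20   34   39   38   34
157  -68  -93  -44  -15    7    4    4    7    6    6    6    8   -4  -
[... 938 characters left out ...]
5  -75  -30  -13
166    7    8    5    3    6    7    6    4    7    1   -2  -28  -28  -29  -26  -48  -96  -97  -89  -56  -29  -15
167    6    6    7    5    6    5    6   11    4    3   -9  -29  -30  -30  -28  -39  -73  -97  -77  -34  -27  -14
168    8    6    9    8    4    5    7    5    4  -10  -20  -29  -27  -28  -28  -25  -47  -90  -59  -29  -31  -16
169    9    4    7   10   17   14   10    5    0  -20  -27  -27  -24  -26  -28  -27  -42  -80  -32  -30  -30  -11
170    6    7    7   17   12   15   14    2   -5  -18  -28  -27  -27  -25  -26  -35  -65  -58  -31  -27  -30  -12
171    5    7    6   14   17   18    9    4   -6  -22  -30  -26  -24  -29  -23  -32  -59  -40  -30  -31  -29  -12
```

Request:
servo_tool([
  [[0.0003,0,0,0.08,0,0,0],[0.0003,0,0,0.08,0,0,0],[0.0003,0,0,0.08,0,0,0],[0,0,0,0,0,0,0],[0,0,0,0,0,0,0],[0,0,0,0,0,0,0],[0,0,0,0,0,0,0],[0,0,0,0,0,0,0]],
])

```text
clock: 15.55
tool_pos: [0.5925, 0.032, 0.1412]
orientation: [0.698, 0.118, -0.697, 0.118]
force: [1.9, 1.4, 5.5]
finger_gap: 0.281
```

```bash
python3 tab.py
```

```text
t 15.6 tcp [0.5926 0.032  0.1412] clampframe [1.000e-04 9.000e-04 1.412e-01] phi -1.235 xax [ 0.001  0.    -1.   ] F [2.  1.1 5.6] T [ 0.25 -0.3   0.01] gap 0.282 q [-0.017  0.41   1.589  0.     1.14   1.217]
R-B rows150.. cols254..
150    5    3    4    6    4    7   10    4    6    7   15   26   26    7    6    6    9    6    6    8    6    7
151    5    5    6    3    7    2    2    9    6   10   23   28    7    4    4    6    7    5    8    7    6    6
152    8    4    6    8    7    8    6    6    7   16   28   22    6    4    6    6    6    6    9    5    6    6
153    7    4    7    1    8    3    6    8    9   17   25   12    6    5    9    7    7    8    5    9    7   10
154    6    6    6    4    6    4    8    8    7    5    5    3    4    3    5    8    6    5    6    7   10   14
155    5  -11  -20  -16  -15    6    3    6    6    9    2    4    5    8    7    6    7    7   11    7   11   26
156  -19  -68  -60  -63  -47    4    7    8   10    7    6    6    4    4    3    5    4    6    9    8   21   31
157  -38  -94  -82  -92  -44    4    3    6    2    6    6    4    6 
[... 940 characters left out ...]
4  -79  -31  -14
166    3    6   -2  -17  -13    6    8    4    7    7  -16  -77  -97  -71  -72  -76  -94  -95  -90  -54  -27  -14
167    5    6    8    5    8    5    9    8    4    5  -10  -53  -64  -27  -29  -37  -74  -98  -83  -32  -31  -12
168    6    7    7    7    7    5    7    5    5    7    2  -22  -26  -28  -27  -27  -44  -89  -55  -27  -31  -13
169    5    8    7    6    7    7    8    6    2    7   -2  -22  -27  -25  -28  -28  -43  -81  -33  -29  -29  -13
170    6   11   17   14    5    7    5    6    3  -16  -18  -25  -26  -25  -27  -31  -35  -63  -27  -28  -29  -14
171    9   15   10   17    9    8    9    5    4  -24  -28  -29  -28  -24  -24  -25  -27  -39  -27  -29  -31  -11
```

The gripper now hides the tab at a ≈ 2.54. I release, rise, sidestep and look.

Request:
servo_tool([
  [[0,0,0,0,0,0,0.0854],[0,0,0,0,0,0,0.0854],[0,0,0,0,0,0,0.0854],[-0.03,0,0,0,0,0,0.0854],[-0.03,0,0,0,0,0,0.0854],[0,-0.045,0,0,0,0,0.0854],[0,-0.045,0,0,0,0,0.0854],[0,0,0,0,0,0,0.0854]],
])

```text
clock: 16.6
tool_pos: [0.5606, 0.119, 0.2003]
orientation: [-0.696, -0.12, 0.697, -0.119]
force: [0.5, -0.2, -1.4]
finger_gap: 0.999
```

```bash
python3 pic.py 5; python3 tab.py
```

```text
t 16.7 tcp [0.5621 0.1168 0.2003] clampframe [-0.0515  0.0747  0.2003] phi -1.2336 xax [-0.    -0.001 -1.   ] F [ 0.3 -0.4  0.9] T [0.03 0.04 0.01] gap 1.001 q [ 1.320e-01  3.310e-01  1.553e+00 -1.000e-03  1.258e+00  1.366e+00]
top tab in/out pred [[252.8, 153.2], [252.6, 152.3]] blob 43 252.0 152.4 (np.int64(149), np.int64(156))
side tab in/out pred [[263.2, 160.8], [263.0, 158.4]] blob 27 262.7 160.4 (np.int64(158), np.int64(163))
t 16.75 tcp [0.5624 0.1163 0.2003] clampframe [-0.0511  0.0742  0.2003] phi -1.2346 xax [-0.    -0.001 -1.   ] F [-0.3  0.4 -0. ] T [-0.06 -0.02  0.  ] gap 1.002 q [ 1.310e-01  3.310e-01  1.553e+00 -1.000e-03  1.258e+00  1.366e+00]
R-B rows150.. cols254..
150   30   31   31   29   31   31   31   32   30   32   31   33   32   31   30   31   32   32   36   31   35   35
151   29   29   26   30   33   33   33   30   29   31   29   30   33   31   32   33   30   33   32   34   32   36
152   32   31   33   31   30   31   34   32   32   32   32   30   30   30   33   32   29   32   34   35   33   34
153   31   29   24   29   31   32   32   31   31   32   34   31  
[... 1400 characters left out ...]
1  -65  -23   -9
166    4    6    0  -22  -61  -85  -84  -86  -84  -86  -85  -89  -86  -89  -87  -82  -79  -82  -76  -44  -22  -12
167    6    6    7    4  -18  -66  -85  -83  -86  -83  -86  -86  -87  -86  -84  -82  -84  -86  -68  -26  -26  -11
168    7    6    8    5    1  -34  -84  -87  -85  -85  -86  -86  -88  -83  -83  -84  -85  -75  -51  -23  -23  -12
169    6    4    5    7    5  -17  -74  -86  -84  -82  -85  -86  -85  -82  -81  -81  -86  -70  -28  -22  -25  -11
170    8   10   16   14    7  -10  -64  -85  -84  -86  -82  -84  -84  -82  -75  -80  -76  -53  -24  -27  -21  -10
171   11   17   16   16    8  -16  -75  -85  -86  -86  -85  -83  -83  -79  -64  -54  -52  -31  -23  -22  -24  -10
```

View pics/c5.png

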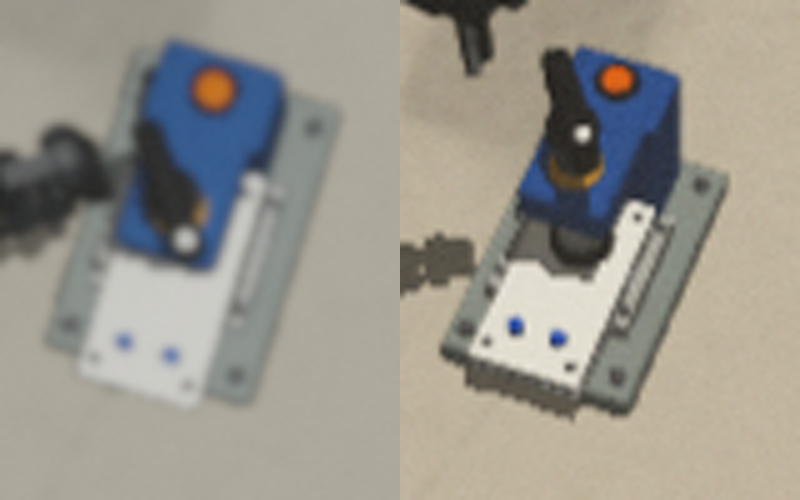

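Tab clearly in: side blob (262.7,160.4) against a predicted 160.8 in and 158.4 out. The bar has turned to about 2.54 rad and the cassette is home. I regrasp and turn another 0.24.

Request:
servo_tool([
  [[0,0.045,0,0,0,0,0.0854],[0,0.045,0,0,0,0,0.0854],[0.02,0,0,0,0,0,0.0854],[0.02,0,0,0,0,0,0.0854],[0.02,0,0,0,0,0,0.0854],[0,0,0,0,0,0,0],[0,0,0,0,0,0,0],[0,0,0,0,0,0,0]],
])

```text
clock: 17.75
tool_pos: [0.5928, 0.0314, 0.1415]
orientation: [0.698, 0.118, -0.696, 0.118]
force: [0.5, -1.0, 0.7]
finger_gap: 0.383
```

Request:
servo_tool([
  [[0,0,0,0,0,0,0],[0.0003,0,0,0.08,0,0,0],[0.0003,0,0,0.08,0,0,0],[0.0003,0,0,0.08,0,0,0],[0,0,0,0,0,0,0],[0,0,0,0,0,0,0.0854],[0,0,0,0,0,0,0.0854],[0,0,0,0,0,0,0.0854]],
])

```text
clock: 18.75
tool_pos: [0.5919, 0.0317, 0.1395]
orientation: [-0.706, -0.034, 0.706, -0.034]
force: [-0.1, -1.2, -0.2]
finger_gap: 0.907
```

Request:
servo_tool([
  [[-0.02,0,0,0,0,0,0.0854],[-0.02,0,0,0,0,0,0.0854],[-0.02,0,0,0,0,0,0.0854],[0,-0.045,0,0,0,0,0.0854],[0,-0.045,0,0,0,0,0.0854],[0,0,0,0,0,0,0.0854],[0,0,0,0,0,0,0.0854],[0,0,0,0,0,0,0.0854]],
])

```text
clock: 19.75
tool_pos: [0.5834, 0.1203, 0.1994]
orientation: [-0.706, -0.033, 0.706, -0.034]
force: [-1.4, 0.4, -0.5]
finger_gap: 0.999
```

```bash
python3 pic.py 6
```

```text
t 19.85 tcp [0.5835 0.1203 0.1995] clampframe [-0.0318  0.0836  0.1995] phi -1.4764 xax [-0. -0. -1.] F [ 0.5 -0.1 -0.3] T [ 0.01  0.05 -0.  ] gap 0.997 q [ 0.133  0.36   1.508 -0.     1.274  1.609]
top tab in/out pred [[252.8, 153.2], [252.6, 152.3]] blob 42 252.0 152.5 (np.int64(149), np.int64(156))
side tab in/out pred [[263.2, 160.8], [263.0, 158.4]] blob 27 262.7 160.4 (np.int64(158), np.int64(163))
```

```bash
cat >> pic.py <<'E'
def tip(a,n): return proj(n,[cw(np.r_[R.from_euler("z",-a).apply([.030,0,0])[:2],.168-.0035*a+.013])])[0]
a=-(phi_:=state()[2])+np.pi/2+YAW
for n,im in(("top",t),("side",s)):
    u,v=tip(a,n).round().astype(int); w=im[v-7:v+8,u-7:u+8].min(2).astype(float); d=im[v-7:v+8,u-7:u+8]
    m=(w>120)&(d.max(2)-d.min(2)<30)
    y,x=np.nonzero(m); print(n,"a",round(a,3),"pred tip",tip(a,n).round(1),"at a-.25",tip(a-.25,n).round(1),"white",len(x),(x+u-7).mean().round(1) if len(x) else 0,(y+v-7).mean().round(1) if len(x) else 0)
E
python3 pic.py 6
```

```text
t 19.95 tcp [0.5835 0.1205 0.1996] clampframe [-0.0318  0.0838  0.1996] phi -1.4763 xax [-0. -0. -1.] F [ 0.3 -0.2  0.4] T [ 0.01 -0.01  0.03] gap 1.0 q [ 0.133  0.36   1.508 -0.     1.274  1.609]
top tab in/out pred [[252.8, 153.2], [252.6, 152.3]] blob 42 252.0 152.5 (np.int64(149), np.int64(156))
side tab in/out pred [[263.2, 160.8], [263.0, 158.4]] blob 27 262.7 160.4 (np.int64(158), np.int64(163))
t 19.95 tcp [0.5835 0.1205 0.1996] clampframe [-0.0318  0.0838  0.1996] phi -1.4763 xax [-0. -0. -1.] F [ 0.3 -0.2  0.4] T [ 0.01 -0.01  0.03] gap 1.0 q [ 0.133  0.36   1.508 -0.     1.274  1.609]
top a 2.781 pred tip [244.6 186.3] at a-.25 [247.9 185.6] white 101 244.6 189.5
side a 2.781 pred tip [253.7 174.3] at a-.25 [256.8 173.7] white 15 251.5 171.1
```

View pics/c6.png

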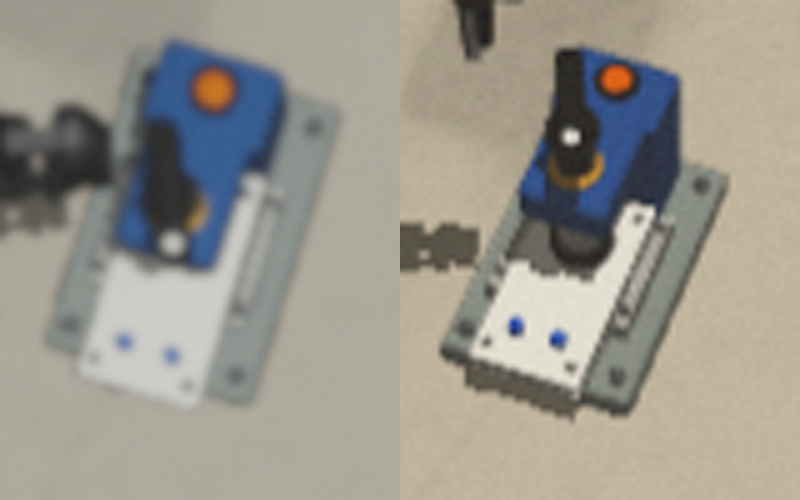

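The bar is turned to about 2.75 (tip moved to side crop (571,137)). The tab is still in (y 160.4). Another cycle, +0.27.

Request:
servo_tool([
  [[0,0.045,0,0,0,0,0.0854],[0,0.045,0,0,0,0,0.0854],[0.02,0,0,0,0,0,0.0854],[0.02,0,0,0,0,0,0.0854],[0.02,0,0,0,0,0,0.0854],[0,0,0,0,0,0,0],[0,0,0,0,0,0,0],[0,0,0,0,0,0,0]],
])

```text
clock: 20.95
tool_pos: [0.5928, 0.0317, 0.1407]
orientation: [0.707, 0.034, -0.706, 0.034]
force: [-0.2, 0.0, 0.7]
finger_gap: 0.381
```

Request:
servo_tool([
  [[0,0,0,0,0,0,0],[0,0,0,0,0,0,0],[0.0003,0,0,0.09,0,0,0],[0.0003,0,0,0.09,0,0,0],[0.0003,0,0,0.09,0,0,0],[0,0,0,0,0,0,0],[0,0,0,0,0,0,0.0854],[0,0,0,0,0,0,0.0854]],
])

```text
clock: 21.95
tool_pos: [0.5918, 0.0317, 0.1386]
orientation: [-0.704, 0.062, 0.704, 0.061]
force: [1.5, 0.5, -0.6]
finger_gap: 0.696
```

Request:
servo_tool([
  [[0,0,0,0,0,0,0.0854],[-0.02,0,0,0,0,0,0.0854],[-0.02,0,0,0,0,0,0.0854],[-0.02,0,0,0,0,0,0.0854],[0,-0.045,0,0,0,0,0.0854],[0,-0.045,0,0,0,0,0.0854],[0,0,0,0,0,0,0.0854],[0,0,0,0,0,0,0.0854]],
])

```text
clock: 22.95
tool_pos: [0.6072, 0.1201, 0.1983]
orientation: [-0.704, 0.062, 0.705, 0.061]
force: [-0.4, -0.2, 0.1]
finger_gap: 1.002
```

```bash
python3 pic.py 7
```

```text
t 23.05 tcp [0.6072 0.1194 0.1985] clampframe [-0.0087  0.089   0.1985] phi -1.7458 xax [-0.001 -0.001 -1.   ] F [-1.3 -0.5  0.6] T [-0.01  0.   -0.01] gap 0.998 q [ 1.260e-01  3.930e-01  1.458e+00 -1.000e-03  1.292e+00  1.872e+00]
top tab in/out pred [[252.8, 153.2], [252.6, 152.3]] blob 43 252.1 152.1 (np.int64(149), np.int64(155))
side tab in/out pred [[263.2, 160.8], [263.0, 158.4]] blob 28 262.8 158.5 (np.int64(156), np.int64(161))
t 23.05 tcp [0.6072 0.1194 0.1985] clampframe [-0.0087  0.089   0.1985] phi -1.7458 xax [-0.001 -0.001 -1.   ] F [-1.3 -0.5  0.6] T [-0.01  0.   -0.01] gap 0.998 q [ 1.260e-01  3.930e-01  1.458e+00 -1.000e-03  1.292e+00  1.872e+00]
top a 3.051 pred tip [241.  186.1] at a-.25 [244.3 186.3] white 105 240.8 189.4
side a 3.051 pred tip [250.4 174.2] at a-.25 [253.5 174.3] white 30 247.0 173.3
```

Blob moved up to 158.5, which matches the "out" prediction (158.4). I confirm by eye.

View pics/c7.png

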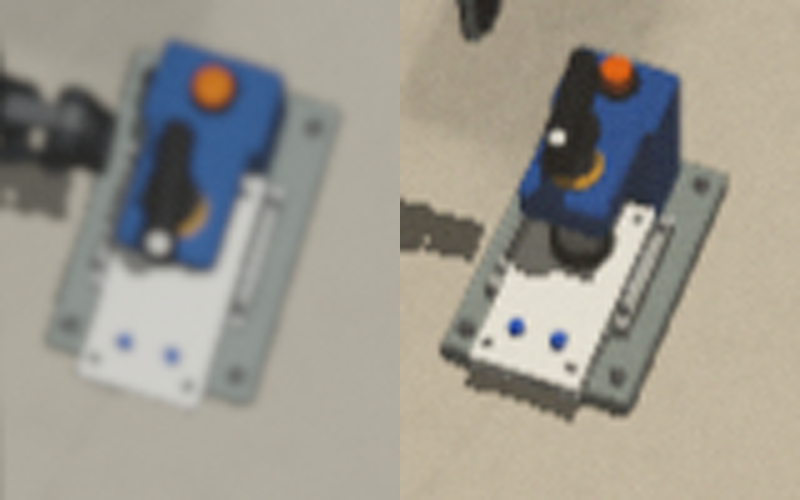

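The tab is clearly up (side crop (617,70), with its wall visible). The cassette is home and the gripper is clear, so I hand in.

```bash
python3 -c "
from plant import robot
print(robot.job_done())"
```

```text
the job is handed in; nothing more can be done
None
```

The cassette is home and clamped, the orange tab has popped up, and I handed the job in at about 23 s. No verdict is reported.

- **Pushing home:** I pushed the cassette with shut fingers until the force rose to about 9.5 N with no further travel. The fingers stopped at −96 mm along the clamp's axis, where I had predicted the stop. The cassette's front corner then appeared within 1 px of its computed home position.
- **Turning the T-bar:** I turned it clockwise from about 1.1 to about 3.05 rad, regrasping twice. Because the gripper hid the tab past about 2.5 rad, I let go and looked after each later step of about 0.25 rad.
- **Last checks:** The tab was still in at about 2.78 rad. At 3.05 rad it was out: side-view height 158.5 px, against a predicted 158.4 out and 160.8 in. That puts the overshoot at 0.27 rad at most, below the 0.6 rad at which the cell is crushed. The gripper was clear of everything.
- **Not confirmed or disagreeing:**
  - The foot's force could not be measured directly; I inferred it from the tab popping.
  - The gripper's opening read 0.28 on the 14 mm bar, more than the roughly 0.16 I expected, although the bar followed every turn.
  - I did not measure the bystanders again at the end; the gripper stayed away from them throughout.

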